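# Unlock the loaded thread winder

## Robot

A 6-joint arm with a two-finger parallel gripper is mounted at the origin on the work surface. World frame = base frame: x ahead of the robot, y to its left, z up, the work surface at z = 0. Lengths are in m, angles in degrees, forces in N, time in s.
With the tool pointing down it reaches from about 0.4 to 0.825 m from the base axis. Payload 7 kg.
Tool frame: the origin (TCP) lies at the very end of the fingers, on their centre line; the grasp point (between the pads) lies 19 mm behind it; z points along the fingers, y is the line along which they close (so a half turn about z gives the same grasp; the last joint's range is limited). The gripper opens to 88 mm and grips with 3 to 60 N. Pads are 19 mm wide; open, the fingers measure 130 mm over their backs; the gripper's body (78 mm by 193 mm) begins 47 mm behind the grasp point.
Start: joints at [-58.379, 20.546, 0.682, 0, -70.136, -16.507], TCP at [0.176, -0.652, 0.19] pointing down, gripper open.
Joint ranges: [-176.03, 176.03], [-82.01, 121.73], [-58.28, 71.71], [-173.87, 95.51], [-174.79, -0.11], [-173.66, 173.66]. Speed limits (degrees/s): [136.94, 136.94, 172.46, 180, 180, 180].

## Interface

Orientations are given as [roll, pitch, yaw] about the fixed x, y, z axes, in that order (R = Rz(yaw) Ry(pitch) Rx(roll)).
In Python, from plant import ctrl gives the robot as it stands.
- The arm moves only by the tool carry_out, never from a script. Its argument "deltas" is a list that holds one entry, the list of rows, each a list of 5 numbers: the shift along the tool's x, y, z scaled (see below), then the turn about the tool's z scaled (see below), then the opening, from -1 (shut) to 1 (fully open). A call has 1 to 5 rows; each row is the pose to reach, as a shift and turn from the pose commanded when the call began, along the tool's axes at that moment, turning the shorter way round; what a row does not reach only later rows make up. The controller multiplies each number of a shift by 20 cm and each number of a turn by 2 pi rad. A row lasts 1/10 s, in which the tool goes at most 50 mm and 8.59 degrees, less where a joint would pass 70% of its speed; a pose out of reach is approached as far as the arm can. A call with a number of a shift or a turn outside -1 to 1 is refused whole. A call with a gripper value outside its range is refused whole. The fingers move at their own pace and stop on an object; the grip force is fixed at half the most. Time passes only in rows, so rows that repeat a pose let the fingers close. It gives the time, the measured TCP pose, the force, the opening and the grip force at its end, in the units of the state.
- ctrl.get_obs(): the state, without advancing time (a new reading comes with each control period).
- ctrl.snapshot(name): name is "scene" or "top" or "wrist"; returns a dict with "color" (420x560x3 uint8, red, green, blue), "camera_matrix" (3x3 intrinsics, pixels), "R" (3x3) and "t" (3): a world point X has camera coordinates R X + t. Camera axes: x right, y down, z forward; pixel columns grow to the right and rows downward; lengths in m; the calibration is good to about 2 mm. A picture is of the moment at which its call begins. There is no depth.
- ctrl.close_job(): hands the job in; it is judged then, once.
Trained networks look in a picture, given as the dict that the camera call returned (one of the last four; its "shot" number tells which), for a name from the list of things; names that differ only in an ending like _2 or _b are one class to them, and where a whole thing is asked for, a point or a joint stands for the part that bears it (a point fixed in the world has none). Each returns a list of dicts, best first, with "p" (0 to 1); they miss things now and then, are a little off and sometimes report something else, mostly with a low value. They report only what shows in the picture. A call takes as long as a camera call. They do not tell look-alikes from the thing itself.
- ctrl.search_frame(picture, name): "centre" ([column, row] in pixels, amid what is visible of it).
- ctrl.silhouettes(picture, name): "mask" (420x560 bool, what is visible of it) and "centre" ([column, row] in pixels, amid what is visible of it).
- ctrl.spot_point(picture, name): "centre" ([column, row] in pixels: a listed point, or the origin of a listed thing).
The state is a dict: "clock": time; "joint_pos": joint angles; "qvel": joint speeds; "tau": joint torques, N m; "tool_pos": TCP position; "orientation": TCP orientation; "force": force on the tool from outside, world axes, zero at the start; "moment": the same for the moment, N m; "opening": finger opening in m; "gripper_force": force on a finger pad.
Only numpy, scipy, OpenCV 4.12 (cv2) and the standard library are available. Lean on these libraries where they do the work, as an engineer would, in place of code of your own. Each camera call takes 0.05 s, during which the arm holds its last target. There are 200 camera calls.

## Task

Of the two thread winders on the beading bench, take the one that carries a full reel: slide its safety catch all the way aside, then push the release button beneath it fully down, so that it stays in and the reel is freed. Leave the catch open, and leave the catch of the other winder, with the empty spindle, where it is.

Things in the scene. Friction and masses are not known exactly. Their poses are not given: they have to be found in the camera images.
- loaded_winder: The winder with the full reel: fixed grey box, 190 mm along its x, 150 along its y, deck 45 mm high. Origin at the centre of its underside, on the bench; z up, front (-x) to the robot. White-flanged reel of gold thread, 76 mm across, at x +50, y +30, 129 mm high with its nut. On the front of the deck two rails (inner faces at x -80 and -20, 60 mm high) carry the catch, y -66 to +66.
- loaded_catch (a joint): Its steel safety catch, m slid to the winder's +y: 0 shut, fin at x -50, y -30 mm, over the button (starts up to 8 mm open); 0.060 fully open, at its stop, fin at x -50, y +30. Plate 68 mm (x) by 56 (y), upper side 64 mm above the bench; upright fin in its middle, 36 mm long in x, 12 thick in y, top 94 mm high. About 2 N on the fin moves it; it stays where left. Button is clear from 0.043.
- loaded_button (a joint): Its round black release button under the catch, 30 mm across, at x -50, y -30 mm of the winder, between the rails, top 57 mm above the bench when out. Value: m pressed downwards, 0 out, 0.008 fully down at its stop. No return spring: about 4 N moves it and it stays down where left.
- bare_fin (a point): Middle of the top of the catch fin, 94 mm high, on the other winder, which is alike but has only a bare steel spindle, 124 mm high; axes as that winder's. Its fin too lies at x -50, y -30 mm of that winder when shut, and moves as easily. A loose reel, a round tin and a bead tray, all under 60 mm high, also lie about.
Mind the look-alikes: they are no part of the job. Leave any blue or brown look-alike of the loaded_winder alone.

How it is judged (in metres and radians):
On the way, in this order (a step that is already met when the one before it is completed fails the run):
1. the loaded winder's catch is slid at least 45 mm open, the button not yet pressed (value of joint loaded_catch above 0.045 m and value of joint loaded_button below 0.003 m), for 0.2 s.
2. the uncovered button is pushed at least 5 mm down (value of joint loaded_button above 0.005 m), for 0.2 s.
At the end, for the whole second after the job is handed in: The loaded winder's catch stands open (at least 45 of its 60 mm), its release button stays at least 5 of its 8 mm down, and the other winder's catch is within 15 mm of where it was (value of joint loaded_catch above 0.045 m and value of joint loaded_button above 0.005 m and distance of bare_fin from where it was at the start of the episode below 0.015 m); the robot touches nothing.
It fails at once if the catch of the winder with the empty spindle is slid more than 15 mm (distance of bare_fin from where it was at the start of the episode above 0.015 m).
It also fails if it takes over 34 s, if anything falls off the work surface, if the arm or the gripper's body presses on something with over 40 N, if the wrist force passes 120 N, or if a joint passes its speed limit or range.

## Working session

There is one attempt and no reset: what is moved stays moved. The work goes in short steps, Python scripts to look and compute and a tool call to move; the robot and the scene stay as the last step left them, time stands still between calls to the robot, and variables do not carry over. Pictures are saved under pics/ and viewed, at most 10 in all, crops included, and the job is handed in when it is done.

Besides the shell and the picture viewer there is one more tool, called after ">>>" as name(argument=value, ...) on one line, values as JSON. carry_out: Moves the arm, as the interface text tells. Its arguments: {"type":"object","properties":{"deltas":{"type":"array"}},"required":["deltas"]}

```bash
mkdir -p pics
python3 - <<'E'
from plant import ctrl
import cv2,numpy as np
o=ctrl.get_obs();print(o['clock'],o['tool_pos'],o['orientation'])
for n in("scene","top"):
    s=ctrl.snapshot(n);cv2.imwrite(f"pics/{n}0.png",s["color"][:,:,::-1])
    print(n,s["camera_matrix"].tolist(),s["R"].tolist(),s["t"].tolist())
    for k in("loaded_winder","loaded_catch","loaded_button","bare_fin"):
        print(k,[(np.round(d["centre"]).tolist(),round(d["p"],2)) for d in ctrl.search_frame(s,k)],[(np.round(d["centre"]).tolist(),round(d["p"],2)) for d in ctrl.spot_point(s,k)])
E
```

```text
0.0 [ 0.17581218 -0.65111563  0.18890469] [ 1.79901687e+02 -8.27558807e-03 -1.64894254e+02]
scene [[420.91099813563113, 0.0, 275.4941224899738], [0.0, 420.91099813563113, 204.9075741339275], [0.0, 0.0, 1.0]] [[0.7141751458891438, 0.6999495405432591, 0.004949917928624756], [0.5358363996396429, -0.5421492583877414, -0.6472662006090281], [-0.45037008539138607, 0.46491377945045054, -0.7622479674368788]] [-0.30362327951388013, -0.20653362178463305, 1.240226366985271]
loaded_winder [([276.0, 284.0], 0.57)] [([148.0, 247.0], 0.75), ([272.0, 284.0], 0.61), ([293.0, 144.0], 0.6)]Traceback (most recent call last):
  File "<stdin>", line 8, in <module>
ValueError: it knows: bare_fin, loaded_winder
```

Run:
```python
from plant import ctrl
import cv2,numpy as np
s=ctrl.snapshot("top");cv2.imwrite(f"pics/top0.png",s["color"][:,:,::-1])
print(s["camera_matrix"].tolist(),s["R"].tolist(),s["t"].tolist())
for f in(ctrl.search_frame,ctrl.spot_point):
  for k in("loaded_winder","bare_fin"):
    print(k,[(np.round(d["centre"]).tolist(),round(d["p"],2)) for d in f(s,k)])
```

```text
[[410.3386772646198, 0.0, 275.3444280227083], [0.0, 410.3386772646198, 206.45122132464448], [0.0, 0.0, 1.0]] [[0.011669454924936346, -0.999916523801897, 0.005547003667356835], [-0.9875479505206451, -0.012395113291673528, -0.15682922747039196], [0.15688489170161754, -0.0036478205023504377, -0.9876101579881378]] [-0.03273983738854341, 0.4735813176932971, 0.7449590381664544]
loaded_winder [([340.0, 154.0], 0.89), ([409.0, 313.0], 0.65), ([132.0, 313.0], 0.58)]
bare_fin [([164.0, 187.0], 0.72)]
loaded_winder [([141.0, 312.0], 0.91), ([340.0, 159.0], 0.87), ([402.0, 308.0], 0.78)]
bare_fin [([157.0, 182.0], 0.61)]
```

View pics/scene0.png

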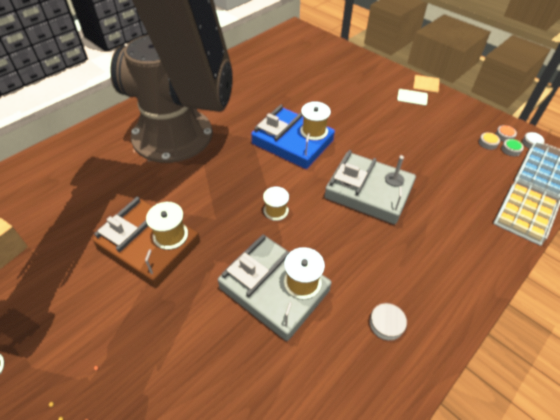

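View pics/top0.png

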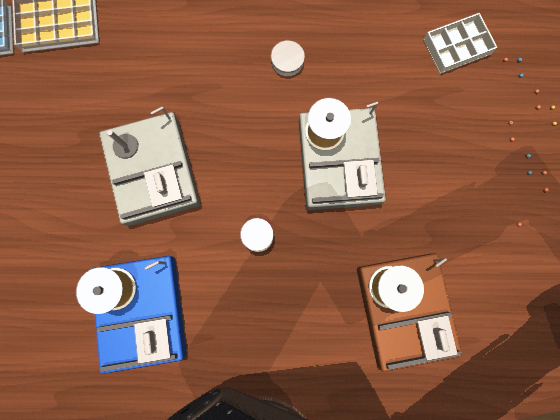

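Candidates in top view: the grey winder with the reel (340,158), the grey one with a bare spindle (150,165), blue (140,312) and brown (408,310). By the description it's the grey one with the reel at (340,158). I'll check that in a close crop.

Run:
```python
import cv2
i=cv2.imread("pics/top0.png")[92:217,290:400]
cv2.imwrite("pics/crop.png",cv2.resize(i,None,fx=4.8,fy=4.8,interpolation=cv2.INTER_CUBIC))
```

```text
(no output)
```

View pics/crop.png

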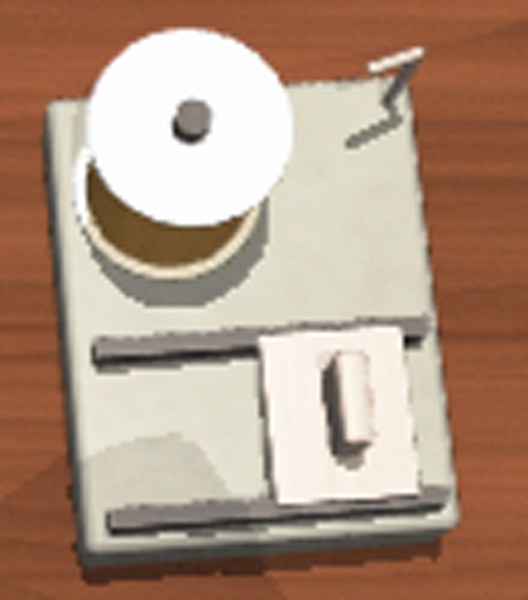

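The crop shows a grey box with a reel of gold thread and the catch at its -y end (right), with the fin top near crop (352,396). This is the right one. Next I fit its pose.

```bash
cat > fit.py <<'E'
import numpy as np
from scipy.optimize import least_squares
K=np.array([[410.339,0,275.344],[0,410.339,206.451],[0,0,1]])
R=np.array([[0.011669454924936346,-0.999916523801897,0.005547003667356835],[-0.9875479505206451,-0.012395113291673528,-0.15682922747039196],[0.15688489170161754,-0.0036478205023504377,-0.9876101579881378]])
t=np.array([-0.03273983738854341,0.4735813176932971,0.7449590381664544])
px=np.array([[88,550],[455,524],[50,103],[194,115]])/4.8+[290,92]
m=np.array([[-95,75,45],[-95,-75,45],[95,75,45],[50,30,129]])/1000
def W(p,m):
    c,s=np.cos(p[2]),np.sin(p[2]); return m@np.array([[c,-s,0],[s,c,0],[0,0,1]]).T+[p[0],p[1],0]
def proj(X):
    u=(X@R.T+t)@K.T; return u[:,:2]/u[:,2:]
r=least_squares(lambda p:(proj(W(p,m))-px).ravel(),[.55,-.15,0]);p=r.x
print(p[:2],np.degrees(p[2]),r.fun.round(2))
f=np.array([353,396])/4.8+[290,92]
q=least_squares(lambda v:(proj(W(p,np.array([[v[0],v[1],.094]])))-f).ravel(),[-.05,-.03]).x
print("fin local",q)
for n,v in dict(fin=[q[0],q[1],.094],finopen=[-.05,.03,.094],button=[-.05,-.03,.057],reel=[.05,.03,.129]).items():
    print(n,W(p,np.array([v])).round(4))
E
python3 fit.py
```

```text
[ 0.57272997 -0.15477574] 4.681086208229685 [-0.8   0.7   1.63  0.71 -0.85 -1.69 -0.    0.11]
fin local [-0.0500656  -0.02534227]
fin [[ 0.5249 -0.1841  0.094 ]]
finopen [[ 0.5204 -0.129   0.094 ]]
button [[ 0.5253 -0.1888  0.057 ]]
reel [[ 0.6201 -0.1208  0.129 ]]
```

>>> carry_out(deltas=[[[-0.25,0.175,0,0,-1],[-0.5,0.35,0,0,-1],[-0.75,0.525,0,0,-1],[-0.75,0.525,0,0,-1]]])

```text
clock: 0.85
tool_pos: [0.2948, -0.5091, 0.1902]
orientation: [-180.0, 0.0, -164.8]
force: [0.8, -0.6, -0.4]
opening: 0.0611
gripper_force: 0.0
```

>>> carry_out(deltas=[[[-0.25,0.175,0,0,-1],[-0.5,0.35,0,0,-1],[-0.75,0.525,0,0,-1],[-0.75,0.525,0,0,-1]]])

```text
clock: 1.25
tool_pos: [0.4125, -0.3684, 0.1903]
orientation: [-180.0, 0.1, -164.8]
force: [0.5, -0.7, -0.6]
opening: 0.0291
gripper_force: 0.0
```

>>> carry_out(deltas=[[[-0.25,0.175,0,0.015,-1],[-0.5,0.35,0,0.029,-1],[-0.75,0.525,0,0.029,-1],[-0.75,0.525,0,0.029,-1],[-0.75,0.525,0,0.029,-1]]])

```text
clock: 1.75
tool_pos: [0.5308, -0.2273, 0.1897]
orientation: [180.0, 0.0, -175.1]
force: [-1.2, 1.1, -0.5]
opening: 0.0006
gripper_force: 0.0
```

```bash
cat > loc.py <<'E'
from plant import ctrl
import numpy as np
o=ctrl.get_obs()
a=np.radians(4.68);d=o["tool_pos"][:2]-np.array([.5727,-.1548])
print(o["clock"],"local mm",1e3*(np.array([[np.cos(a),np.sin(a)],[-np.sin(a),np.cos(a)]])@d),o["tool_pos"],o["orientation"],o["force"],o["opening"])
E
python3 loc.py
python3 - <<'E'
from plant import ctrl
import cv2
s=ctrl.snapshot("wrist");cv2.imwrite("pics/w1.png",s["color"][:,:,::-1])
E
```

```text
1.75 local mm [-47.71966287 -68.79214242] [ 0.53075223 -0.22725626  0.18974793] [ 1.79998574e+02  3.38182423e-02 -1.75103905e+02] [-1.20980147  1.075875   -0.54088396] 0.0005967180359778275
```

View pics/w1.png

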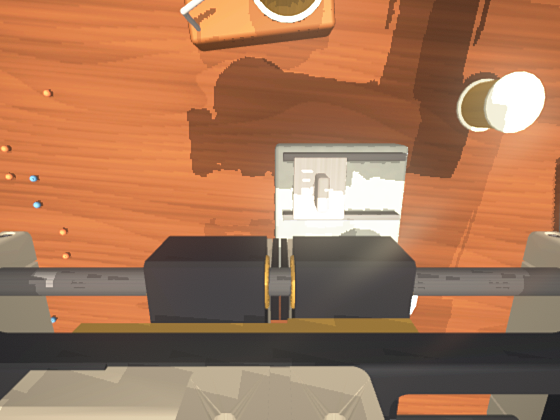

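The wrist view shows the grey deck at (340,180), the fin top at about (322,188) and the rails at rows 156 and 214. I'll check these against the fit.

Run:
```python
from plant import ctrl
import numpy as np
s=ctrl.snapshot("wrist");K,R,t=[np.array(s[k]) for k in("camera_matrix","R","t")]
def bp(u,v,z):
    d=R.T@np.linalg.solve(K,[u,v,1]);c=-R.T@t;return c+d*(z-c[2])/d[2]
a=np.radians(4.68);M=np.array([[np.cos(a),np.sin(a)],[-np.sin(a),np.cos(a)]])
for n,u,v,z in[("fin",322,190,.094),("deck front right(-95,-75)",277,146,.045),("front left(-95,75)",407,146,.045),("plate -y front(-84,-53)",294,157,.064),("plate +y front",345,157,.064)]:
    X=bp(u,v,z);print(n,X.round(4),(1e3*M@(X[:2]-[.5727,-.1548])).round(1))
```

```text
fin [ 0.5192 -0.1866  0.094 ] [-55.9 -27.3]
deck front right(-95,-75) [ 0.4843 -0.2344  0.045 ] [-94.6 -72.2]
front left(-95,75) [ 0.472  -0.0908  0.045 ] [-95.1  72. ]
plate -y front(-84,-53) [ 0.4926 -0.2156  0.064 ] [-84.8 -54. ]
plate +y front [ 0.4881 -0.1619  0.064 ] [-84.9  -0.1]
```

>>> carry_out(deltas=[[[0.01,0,0.2,0,-1],[0.01,0,0.4,0,-1],[0.01,0,0.5,0,-1],[0.01,0,0.57,0,-1],[0.01,0,0.57,0,-1]]])

```text
clock: 2.35
tool_pos: [0.524, -0.2311, 0.0739]
orientation: [179.9, -0.2, -175.4]
force: [-0.5, 0.2, -0.6]
opening: 0.0005
gripper_force: 0.0
```

>>> carry_out(deltas=[[[0,0.05,0,0,-1],[0,0.1,0,0,-1],[0,0.14,0,0,-1],[0,0.18,0,0,-1],[0,0.18,0,0,-1]]])

```text
clock: 2.85
tool_pos: [0.5236, -0.1933, 0.0765]
orientation: [180.0, 0.1, -175.2]
force: [1.4, 0.4, 0.9]
opening: 0.0002
gripper_force: 0.0
```

```bash
python3 loc.py
python3 - <<'E'
from plant import ctrl
import cv2
s=ctrl.snapshot("top");cv2.imwrite("pics/t2.png",cv2.resize(s["color"][80:230,270:430,::-1],None,fx=4,fy=4))
E
```

```text
2.85 local mm [-52.08831074 -34.33224434] [ 0.52358654 -0.1932677   0.07651795] [ 1.79999898e+02  5.93809589e-02 -1.75244167e+02] [1.43667119 0.4468727  0.87758814] 0.0001564462770904596
```

View pics/t2.png

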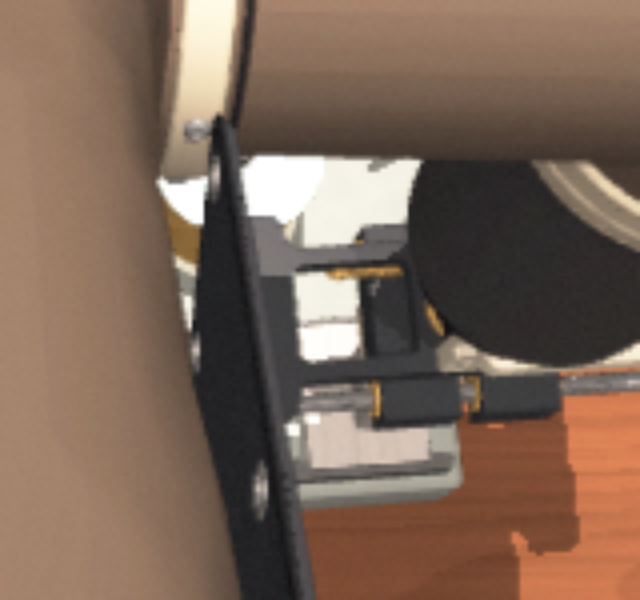

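The plate shows between the rails, with the closed fingers just reaching the fin. I keep pushing.

>>> carry_out(deltas=[[[0,0.05,0,0,-1],[0,0.09,0,0,-1],[0,0.13,0,0,-1],[0,0.17,0,0,-1],[0,0.17,0,0,-1]]])

```text
clock: 3.4
tool_pos: [0.5205, -0.1596, 0.0759]
orientation: [180.0, 0.0, -175.3]
force: [0.8, -0.1, 0.0]
opening: 0.0004
gripper_force: 0.0
```

```bash
python3 loc.py
python3 - <<'E'
from plant import ctrl
import cv2
for n in("wrist","scene"):
    s=ctrl.snapshot(n);cv2.imwrite(f"pics/{n}3.png",s["color"][:,:,::-1])
E
```

```text
3.4 local mm [-52.37052339  -0.56065596] [ 0.52054983 -0.15963173  0.07593048] [ 1.79995440e+02  4.66104494e-03 -1.75268884e+02] [ 0.78757445 -0.14497441  0.04800867] 0.00040144064155760525
```

View pics/wrist3.png

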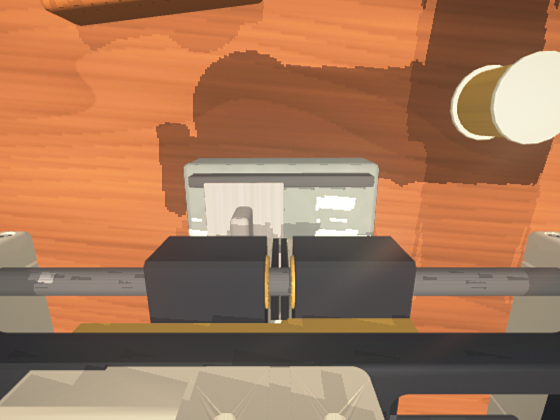

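The fin at (243,215) has not moved, although the tool is now past it. I need to see where the fingers really are.

Run:
```python
from plant import ctrl
import numpy as np,cv2
P={"tcp":ctrl.get_obs()["tool_pos"],"fin":np.array([.5249,-.1841,.094]),"finfront":np.array([.507,-.1855,.094])}
for n in("wrist","scene"):
    s=ctrl.snapshot(n);K,R,t=[np.array(s[k]) for k in("camera_matrix","R","t")]
    print(n,"cam",-R.T@t)
    for k,X in P.items():
        u=K@(R@X+t);print(k,(u[:2]/u[2]).round(1))
i=s["color"][190:340,190:360,::-1]
cv2.imwrite("pics/s4.png",cv2.resize(i,None,fx=4,fy=4,interpolation=cv2.INTER_CUBIC))
```

```text
wrist cam [ 0.44871351 -0.16578512  0.27180654]
tcp [278.6 229.9]
fin [240.6 243.2]
finfront [239.7 216.1]
scene cam [ 0.88606929 -0.4760494   0.81318071]
tcp [254.5 258. ]
fin [247.1 261.4]
finfront [240.5 256.6]
```

View pics/s4.png

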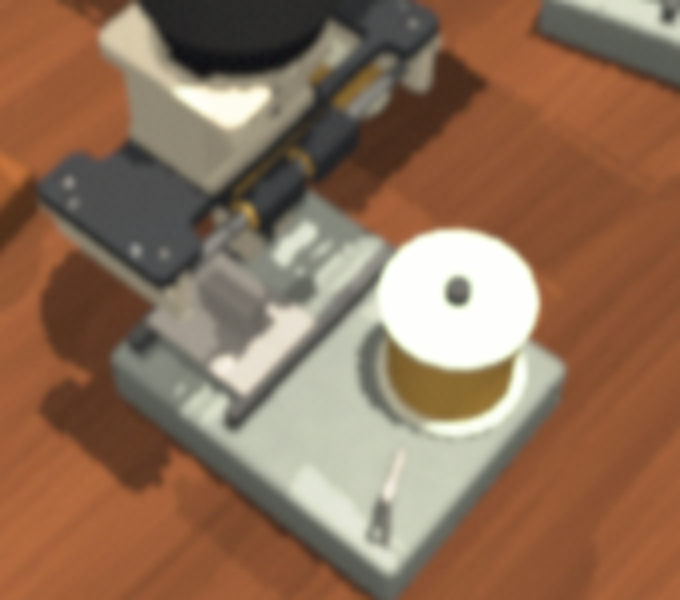

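>>> carry_out(deltas=[[[0,0,-0.2,0,-1],[0,0,-0.4,0,-1],[0,0,-0.5,0,-1],[0,0,-0.5,0,-1]]])

```text
clock: 4.0
tool_pos: [0.5227, -0.1612, 0.1795]
orientation: [-179.9, 0.4, -175.3]
force: [0.3, 0.2, -1.0]
opening: 0.0008
gripper_force: 0.0
```

Run:
```python
from plant import ctrl
import numpy as np,cv2
o=ctrl.get_obs();print(o["tool_pos"],o["orientation"],o["opening"],o["force"])
out=[]
for n in("wrist","scene"):
    s=ctrl.snapshot(n);K,R,t=[np.array(s[k]) for k in("camera_matrix","R","t")]
    if n=="wrist": print(R.round(3).tolist(),K[0,0])
    pts=[]
    for h in(0,.019,.066,.12):
        u=K@(R@(o["tool_pos"]+[0,0,h])+t);pts.append((u[:2]/u[2]))
    print(n,np.round(pts).tolist())
    c=(160,120) if n=="wrist" else (165,130)
    i=s["color"][c[1]:c[1]+225,c[0]:c[0]+200,::-1]
    i=cv2.resize(i,None,fx=2,fy=2,interpolation=cv2.INTER_CUBIC)
    for p,col in zip(pts,[(0,255,0),(255,0,0),(0,0,255),(255,0,255)]): cv2.circle(i,tuple(int(v) for v in (p-c)*2),3,col,1)
    out.append(i)
cv2.imwrite("pics/a5.png",np.hstack(out))
```

```text
[ 0.52269812 -0.16117428  0.17948581] [-179.93923745    0.35192524 -175.32832867] 0.0008264972604890731 [ 0.3225739   0.1619     -0.96881257]
[[-0.082, 0.997, -0.001], [0.958, 0.079, 0.275], [0.275, 0.022, -0.961]] 302.3493775228595
wrist [[279.0, 230.0], [279.0, 241.0], [278.0, 279.0], [277.0, 368.0]]
scene [[253.0, 229.0], [253.0, 222.0], [252.0, 206.0], [251.0, 185.0]]
```

View pics/a5.png

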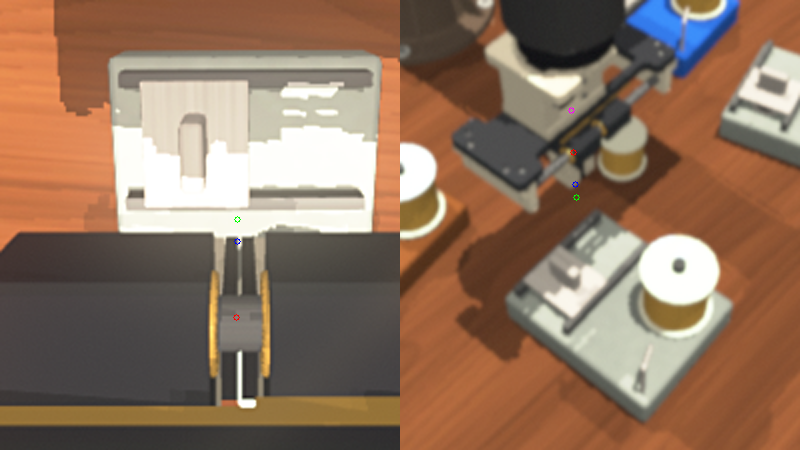

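The fingertips appear to end roughly 20 mm above the reported TCP, at about scene (253,220) where the TCP should be at (253,229). That explains why they passed over the fin. I'll retry lower, starting beside the catch, at a height where either the plate edge or the fin would be pushed.

>>> carry_out(deltas=[[[0,-0.2,0,0,-1],[0,-0.42,0,0,-1],[0,-0.42,0,0,-1],[0,-0.42,0,0,-1]]])

```text
clock: 4.5
tool_pos: [0.5263, -0.2451, 0.1739]
orientation: [179.9, -0.2, -175.5]
force: [-0.7, 1.3, 0.5]
opening: 0.0001
gripper_force: 0.0
```

>>> carry_out(deltas=[[[0,0,0.2,0,-1],[0,0,0.4,0,-1],[0,0,0.52,0,-1],[0,0,0.59,0,-1],[0,0,0.59,0,-1]]])

```text
clock: 5.0
tool_pos: [0.5252, -0.243, 0.055]
orientation: [179.9, -0.3, -175.3]
force: [0.8, 0.0, -0.3]
opening: 0.0006
gripper_force: 0.0
```

>>> carry_out(deltas=[[[0,0.05,0,0,-1],[0,0.1,0,0,-1],[0,0.13,0,0,-1],[0,0.16,0,0,-1],[0,0.16,0,0,-1]]])

```text
clock: 5.5
tool_pos: [0.5251, -0.2115, 0.0585]
orientation: [-180.0, 0.1, -175.3]
force: [-0.8, 0.8, 0.8]
opening: 0.0003
gripper_force: 0.0
```

```bash
python3 loc.py
```

```text
5.5 local mm [-52.07425097 -52.62785375] [ 0.52509331 -0.21150116  0.05853985] [-1.79996207e+02  6.42047291e-02 -1.75264164e+02] [-0.814012    0.78231796  0.83658751] 0.0002859967473996833
```

>>> carry_out(deltas=[[[0,0.04,0,0,-1],[0,0.08,0,0,-1],[0,0.12,0,0,-1],[0,0.16,0,0,-1],[0,0.16,0,0,-1]]])

```text
clock: 6.0
tool_pos: [0.5221, -0.1796, 0.0579]
orientation: [180.0, -0.0, -175.3]
force: [-0.1, -0.0, 0.8]
opening: 0.0004
gripper_force: 0.0
```

```bash
python3 loc.py
cat > fin.py <<'E'
from plant import ctrl
import numpy as np,cv2,sys
s=ctrl.snapshot("wrist");K,R,t=[np.array(s[k]) for k in("camera_matrix","R","t")]
# resample image along the plate-front line x=-72 at z=.064, y -75..75 mm (local)
a=np.radians(4.68)
ys=np.arange(-72,73,2.)
L=[]
for x in(-76,-73,-70):
    X=np.array([[.5727+(x*np.cos(a)-y*np.sin(a))/1e3,-.1548+(x*np.sin(a)+y*np.cos(a))/1e3,.064] for y in ys])
    u=(X@R.T+t)@K.T;u=u[:,:2]/u[:,2:]
    L.append(cv2.remap(s["color"],u[:,:1].astype(np.float32),u[:,1:].astype(np.float32),1)[:,0].astype(float))
c=np.mean(L,0)
print("red-minus-green along y (plate is warm):")
print([(int(y),int(v[0]-v[1]),int(v.mean())) for y,v in zip(ys,c)][::2])
E
python3 fin.py
```

```text
6.0 local mm [-52.41963673 -20.56652399] [ 0.52213317 -0.1795749   0.05790437] [ 1.79995126e+02 -1.21927620e-03 -1.75271238e+02] [-0.13217491 -0.04721747  0.80895221] 0.0003919964881268676
red-minus-green along y (plate is warm):
[(-72, 59, 104), (-68, 18, 136), (-64, 3, 197), (-60, 2, 198), (-56, 2, 199), (-52, 11, 225), (-48, 11, 224), (-44, 11, 225), (-40, 9, 223), (-36, 11, 224), (-32, 9, 223), (-28, 10, 226), (-24, 10, 223), (-20, 11, 219), (-16, 10, 224), (-12, 10, 223), (-8, 10, 227), (-4, 9, 222), (0, 10, 225), (4, 0, 199), (8, 1, 204), (12, 1, 200), (16, 1, 200), (20, 2, 201), (24, 1, 200), (28, 2, 202), (32, 2, 201), (36, 1, 202), (40, 1, 200), (44, 1, 200), (48, 1, 199), (52, 2, 200), (56, 2, 199), (60, 3, 200), (64, 3, 192), (68, 87, 153), (72, 87, 154)]
```

Still no contact, and the plate still spans -53 to +2. I'll make one composite with the expected finger box overlaid to find the offset.

Run:
```python
from plant import ctrl
import numpy as np,cv2
o=ctrl.get_obs();a=np.radians(4.68);Rz=np.array([[np.cos(a),-np.sin(a),0],[np.sin(a),np.cos(a),0],[0,0,1]])
def box(c,h,z0,z1): return [(Rz@[sx*h[0],sy*h[1],0])+[c[0],c[1],z] for z in(z0,z1) for sx,sy in((-1,-1),(1,-1),(1,1),(-1,1))]
p=o["tool_pos"];fin=np.array([.5249,-.1841])
B=[(box(p,(.0095,.021),p[2],p[2]+.066),(0,255,0)),(box(fin,(.018,.006),.064,.094),(0,0,255))]
E=[(i,(i+1)%4) for i in range(4)]+[(i+4,(i+1)%4+4) for i in range(4)]+[(i,i+4) for i in range(4)]
out=[]
for n,c,sz,f in(("scene",(200,185),(133,100),3),("wrist",(185,170),(200,150),2)):
    s=ctrl.snapshot(n);K,R,t=[np.array(s[k]) for k in("camera_matrix","R","t")]
    i=cv2.resize(s["color"][c[1]:c[1]+sz[1],c[0]:c[0]+sz[0],::-1],(400,300),interpolation=cv2.INTER_CUBIC)
    i=cv2.convertScaleAbs(i,alpha=1.0,beta=20);j=i.copy()
    for b,col in B:
        u=(np.array(b)@R.T+t)@K.T;u=(u[:,:2]/u[:,2:]-c)*f
        for e,g in E: cv2.line(j,tuple(int(v) for v in u[e]),tuple(int(v) for v in u[g]),col,1)
    out.append(np.hstack([i,j]))
cv2.imwrite("pics/c6.png",np.vstack(out))
```

```text
(no output)
```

View pics/c6.png

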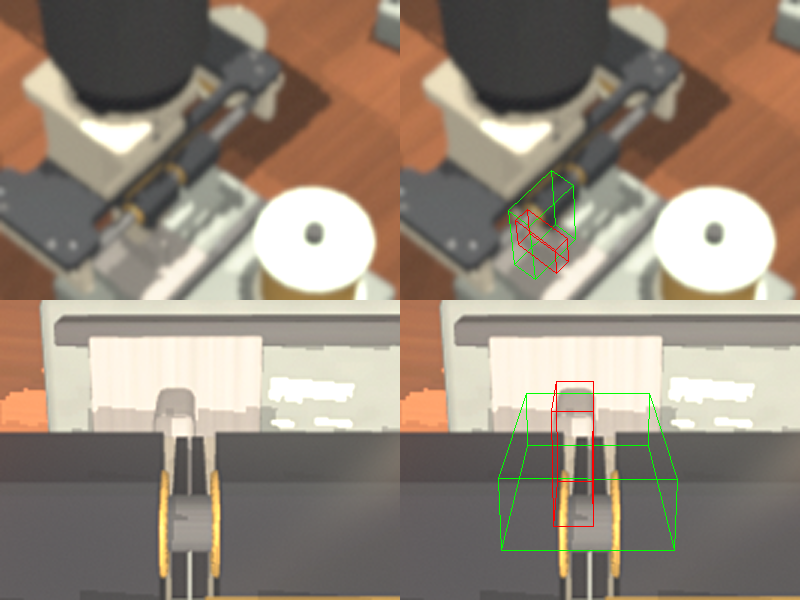

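The composite shows no finger inside the expected box. The tips must end 30 mm or more above the reported TCP, so they are still over the fin top. I go back beside the catch and lower in small steps.

>>> carry_out(deltas=[[[0,-0.15,0,0,-1],[0,-0.3,0,0,-1],[0,-0.3,0.05,0,-1],[0,-0.3,0.09,0,-1],[0,-0.3,0.09,0,-1]]])

```text
clock: 6.65
tool_pos: [0.5257, -0.2399, 0.0382]
orientation: [179.9, -0.2, -175.4]
force: [0.3, -0.1, 0.5]
opening: 0.0003
gripper_force: 0.0
```

>>> carry_out(deltas=[[[0,0.07,0,0,-1],[0,0.12,0,0,-1],[0,0.17,0,0,-1],[0,0.21,0,0,-1],[0,0.25,0,0,-1]]])

```text
clock: 7.15
tool_pos: [0.5231, -0.1896, 0.0402]
orientation: [-180.0, 0.0, -175.3]
force: [-0.3, -2.6, -0.2]
opening: 0.0006
gripper_force: 1.2
```

>>> carry_out(deltas=[[[0,0.02,0,0,-1],[0,0.04,0,0,-1],[0,0.06,0,0,-1],[0,0.06,0,0,-1]]])

```text
clock: 7.55
tool_pos: [0.5221, -0.1781, 0.0399]
orientation: [180.0, 0.0, -175.3]
force: [-0.3, -0.3, 1.0]
opening: 0.0002
gripper_force: 0.0
```

```bash
python3 loc.py;python3 fin.py
```

```text
7.55 local mm [-52.33316152 -19.09030497] [ 0.52209891 -0.17809655  0.03987598] [ 1.79983570e+02  1.63389979e-02 -1.75326255e+02] [-0.31370707 -0.26389753  0.99176027] 0.00016917215416116857
red-minus-green along y (plate is warm):
[(-72, 70, 120), (-68, 53, 105), (-64, 2, 199), (-60, 2, 200), (-56, 1, 200), (-52, 1, 201), (-48, 0, 202), (-44, 1, 202), (-40, 4, 199), (-36, 5, 205), (-32, 8, 216), (-28, 8, 219), (-24, 15, 207), (-20, 11, 227), (-16, 10, 227), (-12, 10, 228), (-8, 10, 224), (-4, 10, 223), (0, 10, 227), (4, 11, 223), (8, 11, 222), (12, 10, 224), (16, 10, 225), (20, 11, 227), (24, 11, 221), (28, 10, 228), (32, 3, 195), (36, 1, 204), (40, 1, 202), (44, 1, 203), (48, 1, 202), (52, 2, 202), (56, 3, 201), (60, 4, 201), (64, 3, 185), (68, 85, 154), (72, 85, 155)]
```

It worked: the plate is now centred at about +2 mm, and the push force was about 2.6 N. I carry on towards the stop.

>>> carry_out(deltas=[[[0,0.03,0,0,-1],[0,0.06,0,0,-1],[0,0.09,0,0,-1],[0,0.11,0,0,-1],[0,0.12,0,0,-1]]])

```text
clock: 8.1
tool_pos: [0.52, -0.1541, 0.0398]
orientation: [180.0, -0.0, -175.3]
force: [0.5, -1.8, -0.7]
opening: 0.0006
gripper_force: 1.0
```

>>> carry_out(deltas=[[[0,0.01,0,0,-1],[0,0.015,0,0,-1],[0,0.015,0,0,-1]]])

```text
clock: 8.4
tool_pos: [0.5197, -0.1514, 0.0398]
orientation: [180.0, -0.0, -175.3]
force: [-0.0, 0.2, -0.1]
opening: 0.0002
gripper_force: 0.0
```

```bash
python3 loc.py;python3 fin.py
```

```text
8.4 local mm [-52.50299466   7.68243758] [ 0.51974524 -0.15142693  0.03982319] [ 1.79988669e+02 -7.31186731e-03 -1.75325687e+02] [-0.00389323  0.19166902 -0.0548786 ] 0.00024061136065526976
red-minus-green along y (plate is warm):
[(-72, 91, 157), (-68, 62, 106), (-64, 11, 170), (-60, 3, 199), (-56, 4, 200), (-52, 3, 201), (-48, 3, 201), (-44, 2, 202), (-40, 1, 200), (-36, 5, 205), (-32, 7, 205), (-28, 8, 218), (-24, 6, 220), (-20, 8, 206), (-16, 4, 209), (-12, 0, 200), (-8, 2, 202), (-4, 1, 202), (0, 2, 202), (4, 10, 227), (8, 10, 225), (12, 11, 227), (16, 9, 225), (20, 10, 227), (24, 10, 225), (28, 11, 229), (32, 10, 226), (36, 10, 221), (40, 10, 225), (44, 10, 226), (48, 10, 229), (52, 11, 226), (56, 10, 226), (60, 2, 222), (64, 5, 207), (68, 28, 134), (72, 62, 114)]
```

The catch is fully open, with the plate at +2 to +58. For the button I turn the body so that it clears both the fin and the reel, since the fingers are short.

>>> carry_out(deltas=[[[0,-0.06,0,0,-1],[0,-0.08,-0.2,0,-1],[0,-0.15,-0.4,0,-1],[0,-0.22,-0.6,0,-1],[0,-0.22,-0.6,0,-1]]])

```text
clock: 8.95
tool_pos: [0.527, -0.1979, 0.166]
orientation: [-179.8, 0.5, -175.3]
force: [0.4, 1.3, 0.3]
opening: 0.0006
gripper_force: 0.0
```

>>> carry_out(deltas=[[[0,0,0,-0.022,-1],[0,0,0,-0.044,-1],[0,0,0,-0.066,-1],[0,0,0,-0.088,-1],[0,0,0,-0.104,-1]]])

```text
clock: 9.45
tool_pos: [0.5234, -0.196, 0.1597]
orientation: [180.0, 0.0, -137.6]
force: [0.1, -0.3, 0.7]
opening: 0.0004
gripper_force: 0.0
```

>>> carry_out(deltas=[[[0,0,0,-0.022,-1],[0,0,0,-0.044,-1],[0,0,0,-0.066,-1],[0,0,0,-0.088,-1],[0,0,0,-0.104,-1]]])

```text
clock: 9.95
tool_pos: [0.5235, -0.196, 0.1597]
orientation: [-180.0, 0.0, -100.2]
force: [0.8, 0.3, -0.5]
opening: 0.0003
gripper_force: 0.0
```

```bash
python3 loc.py
python3 - <<'E'
from plant import ctrl
import numpy as np,cv2
print(ctrl.get_obs()["joint_pos"])
out=[]
P=[(-50,-30,57),(-50,30,94),(-50,-36,57),(-80,-66,60),(-20,-66,60)]
a=np.radians(4.68)
for n,c in(("wrist",(130,100)),("scene",(165,130))):
    s=ctrl.snapshot(n);K,R,t=[np.array(s[k]) for k in("camera_matrix","R","t")]
    i=s["color"][c[1]:c[1]+250,c[0]:c[0]+200,::-1]if n=="scene" else s["color"][c[1]:c[1]+250,c[0]:c[0]+200,::-1]
    i=cv2.resize(i,None,fx=2,fy=2,interpolation=cv2.INTER_CUBIC)
    for x,y,z in P:
        X=np.array([.5727+(x*np.cos(a)-y*np.sin(a))/1e3,-.1548+(x*np.sin(a)+y*np.cos(a))/1e3,z/1e3])
        u=K@(R@X+t);cv2.circle(i,tuple(int(v) for v in (u[:2]/u[2]-c)*2),2,(0,0,255),-1)
    out.append(i)
cv2.imwrite("pics/b7.png",np.hstack(out))
E
```

```text
9.95 local mm [-52.44356413 -37.0193902 ] [ 0.52345172 -0.19597487  0.15971039] [-1.79995464e+02  8.46660966e-03 -1.00152458e+02] [ 0.83853197  0.26173743 -0.54363008] 0.0002657221409249033
[-4.62285679e-01  1.09468744e+01 -1.66799451e+01 -8.55848500e-03
 -6.23672842e+01 -9.68620395e+00]
```

View pics/b7.png

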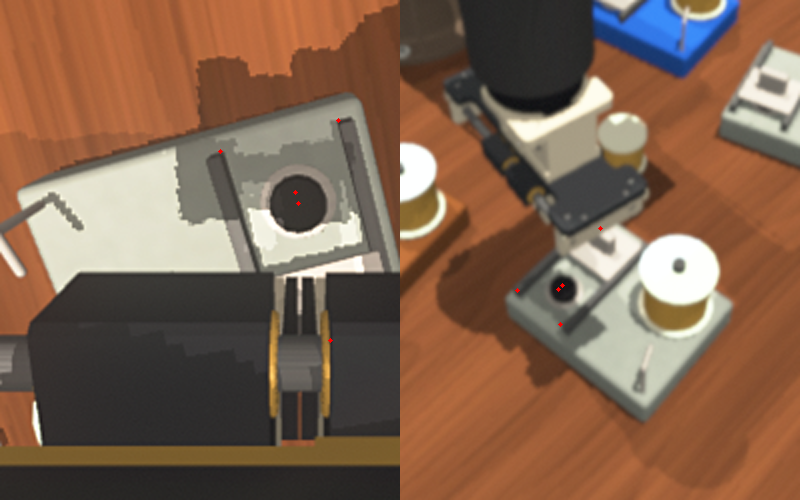

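The picture shows the button uncovered at (298,203) in the wrist crop, with my projected centre on it. The fin stands open, well to the side. I descend.

>>> carry_out(deltas=[[[0,0,0.2,0,-1],[0,0,0.4,0,-1],[0,0,0.55,0,-1],[0,0,0.61,0,-1],[0,0,0.61,0,-1]]])

```text
clock: 10.55
tool_pos: [0.5224, -0.1957, 0.0364]
orientation: [179.8, -0.0, -100.6]
force: [-0.3, -0.3, -0.7]
opening: 0.0007
gripper_force: 0.0
```

>>> carry_out(deltas=[[[0,0,0.015,0,-1],[0,0,0.03,0,-1],[0,0,0.045,0,-1]]])

```text
clock: 10.85
tool_pos: [0.5245, -0.1955, 0.03]
orientation: [-179.9, 0.0, -100.5]
force: [-0.7, 0.5, 1.1]
opening: 0.0004
gripper_force: 0.0
```

>>> carry_out(deltas=[[[0,0,0.01,0,-1],[0,0,0.02,0,-1]]])

```text
clock: 11.05
tool_pos: [0.5237, -0.1955, 0.0252]
orientation: [-180.0, 0.0, -100.4]
force: [-0.3, -0.1, -0.5]
opening: 0.0003
gripper_force: 0.0
```

>>> carry_out(deltas=[[[0,0,0.01,0,-1],[0,0,0.02,0,-1]]])

```text
clock: 11.25
tool_pos: [0.5235, -0.1955, 0.0208]
orientation: [-180.0, 0.0, -100.4]
force: [-0.3, 0.3, 0.0]
opening: 0.0006
gripper_force: 0.0
```

>>> carry_out(deltas=[[[0,0,0.01,0,-1],[0,0,0.02,0,-1]]])

```text
clock: 11.45
tool_pos: [0.5235, -0.1955, 0.017]
orientation: [-180.0, -0.0, -100.4]
force: [-1.0, 1.4, 3.6]
opening: 0.0003
gripper_force: 2.0
```

>>> carry_out(deltas=[[[0,0,0.01,0,-1],[0,0,0.02,0,-1]]])

```text
clock: 11.65
tool_pos: [0.5235, -0.1955, 0.0128]
orientation: [-180.0, 0.0, -100.4]
force: [-1.3, 1.1, 3.4]
opening: 0.0004
gripper_force: 2.0
```

The button is moving at about 3.5 N. I take small steps to its stop.

>>> carry_out(deltas=[[[0,0,0.005,0,-1],[0,0,0.01,0,-1]]])

```text
clock: 11.85
tool_pos: [0.5236, -0.1955, 0.0121]
orientation: [-180.0, -0.0, -100.4]
force: [-8.4, 5.1, 24.7]
opening: 0.0005
gripper_force: 12.5
```

>>> carry_out(deltas=[[[0,0,0.005,0,-1],[0,0,0.005,0,-1]]])

```text
clock: 12.05
tool_pos: [0.5236, -0.1956, 0.012]
orientation: [-179.9, -0.0, -100.4]
force: [-7.9, 4.2, 24.4]
opening: 0.0005
gripper_force: 12.7
```

It is at the stop, with the force up to 24 N. I lift clear and check.

>>> carry_out(deltas=[[[0,0,-0.1,0,-1],[0,0,-0.3,0,-1],[0,0,-0.5,0,-1],[0,0,-0.7,0,-1],[0,0,-0.75,0,-1]]])

```text
clock: 12.55
tool_pos: [0.526, -0.196, 0.1645]
orientation: [-179.6, 0.0, -100.4]
force: [0.2, 0.6, 0.5]
opening: 0.0003
gripper_force: 0.0
```

```bash
python3 loc.py
python3 - <<'E'
from plant import ctrl
import numpy as np,cv2
a=np.radians(4.68)
s=ctrl.snapshot("wrist");K,R,t=[np.array(s[k]) for k in("camera_matrix","R","t")]
g=cv2.cvtColor(s["color"],cv2.COLOR_RGB2GRAY)
m=(g<60).astype(np.uint8)
X=np.array([.5727+(-50*np.cos(a)+30*np.sin(a))/1e3,-.1548+(-50*np.sin(a)-30*np.cos(a))/1e3,.057])
u=K@(R@X+t);u=u[:2]/u[2];print("button px",u,"gray",g[int(u[1]),int(u[0])],"px/m",K[0,0]/(R@X+t)[2])
n,l,st,c=cv2.connectedComponentsWithStats(m);k=l[int(u[1]),int(u[0])];print(st[k],c[k])
# line across plate front face at x=-50, y -70..65 at z .064
ys=np.arange(-70,66,4.)
X=np.array([[.5727+(-72*np.cos(a)-y*np.sin(a))/1e3,-.1548+(-72*np.sin(a)+y*np.cos(a))/1e3,.064] for y in ys])
v=(X@R.T+t)@K.T;v=v[:,:2]/v[:,2:]
print([(int(y),s["color"][int(q[1]),int(q[0])].tolist()) for y,q in zip(ys,v) if 0<=q[1]<235])
E
```

```text
12.55 local mm [-49.9189402  -37.26484577] [ 0.52598795 -0.19601352  0.16451964] [-1.79582925e+02  2.13036421e-03 -1.00410327e+02] [0.24140561 0.60348611 0.49703876] 0.0002957657164842562
button px [282.29871142 200.19031354] gray 51 px/m 964.5438534576926
[269 187  26  25 490] [282.20816327 198.41020408]
[(-70, [155, 153, 137]), (-66, [157, 153, 139]), (-62, [157, 155, 140]), (-58, [130, 127, 115]), (-54, [121, 119, 108]), (-50, [121, 120, 108]), (-46, [120, 117, 106]), (-42, [132, 131, 117]), (-38, [154, 153, 137]), (-34, [152, 151, 136]), (-30, [155, 153, 138]), (-26, [154, 154, 138]), (-22, [152, 151, 135]), (-18, [183, 182, 158]), (-14, [243, 242, 228]), (-10, [243, 242, 228]), (-6, [244, 243, 227]), (-2, [126, 123, 110]), (2, [108, 104, 94]), (6, [255, 254, 247]), (10, [254, 251, 242])]
```

The plate is still open, with its edge at about y +3. The button travelled its full length to the stop and the tool is clear. I hand it in.

```bash
python3 -c "
from plant import ctrl
print(ctrl.close_job())"
```

```text
the job is handed in; nothing more can be done
None
```

I slid the loaded winder's catch fully open, pushed its button down to its stop (force rose to about 24 N), never went near the bare winder, and handed the job in at about 12.6 s with the arm clear; no verdict was returned.

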